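# Clamp a whetstone: throw the toggle lever past dead centre with its extension bar

### The arm

A 7-joint arm with a two-finger parallel gripper is mounted at the origin on a cart in front of the work surface, level with it; the furniture and walls round the work are solid. World frame = base frame: x ahead of the robot, y to its left, z up, the work surface at z = 0. Lengths are in m, angles in rad, forces in N, time in s.
With the tool pointing down it reaches from about 0.35 to 0.9 m from the base axis. Payload 8.1 kg.
Tool frame: the origin (TCP) lies midway between the tips of the shut fingers; the grasp point (between the pads) lies 19 mm behind it; z points along the fingers, x is the direction in which the jaws open and shut, and the axes are right-handed (so a half turn about z gives the same grasp; the last joint's range is limited). The gripper opens to 92 mm and grips with 3 to 60 N. Pads are 19 mm wide; open, the fingers measure 130 mm over their backs; the gripper's body (75 mm by 190 mm) begins 47 mm behind the grasp point.
Start: joints at [-1.256, 0.434, 0.025, 1.573, -0.012, 1.134, -0.075], TCP at [0.254, 0.571, 0.201] pointing down, gripper open.
Joint ranges: [-2.62, 2.62], [-0.44, 2.09], [-1.27, 1.32], [0.08, 2.57], [-1.32, 4.46], [0.12, 2], [-2.74, 2.74]. Speed limits (rad/s): [2.22, 2.22, 3.01, 3.01, 3.14, 3.14, 3.14].

### API

Orientations are given as a rotation vector (axis times angle).
In Python, from cell import arm gives the robot as it stands. The module is installed in compiled form; this text tells all that it offers.
- The arm moves only by the tool play_rows, never from a script. Its argument "motion" is a list of rows, each a list of 7 numbers: the gripper's target within -1 to 1 (fully open at 1, half-way at 0, shut at -1), then the shift along the tool's x, y, z in mm, then the turn, a rotation vector about the tool's x, y, z in rad. In form: [[claw, tx, ty, tz, ax, ay, az], ...]. A call has 1 to 10 rows; each row is the pose to reach, as a shift and turn from the pose measured when the call began, along the tool's axes at that moment; what a row does not reach only later rows make up. A row lasts 1/10 s, in which the tool goes at most 50 mm and 8.59 degrees, less where a joint would pass 70% of its speed; a pose out of reach is approached as far as the arm can. A call with a gripper value outside its range is refused whole. The fingers move at their own pace and stop on an object; "force" is the grip in N (left out, the last holds). Time passes only in rows, so rows that repeat a pose let the fingers close. It gives the time, the measured TCP pose, the force and the opening at its end, in the units of the state.
- arm.observe(): the state, without advancing time (a new reading comes with each control period).
- arm.get_image(name): name is "scene" or "top"; returns a dict with "img" (480x640x3 uint8, blue, green, red), "depth" (480x640 float32, m along the optical axis (not along the pixel's ray), 0 where there is no reading), "K" (3x3 intrinsics, pixels), "rvec" (rotation vector, rad) and "tvec" (3), from world to camera coordinates, as OpenCV has them. Camera axes: x right, y down, z forward; pixel columns grow to the right and rows downward; lengths in m; the calibration is good to about 2 mm. A picture is of the moment at which its call begins.
- arm.sign_off(): hands the job in, once; it reports no verdict.
Trained networks look in a picture, given as the dict that the camera call returned (one of the last four; its "shot" number tells which), for a name from the list of things; names that differ only in an ending like _2 or _b are one class to them, and where a whole thing is asked for, a point or a joint stands for the part that bears it (a point fixed in the world has none). Each returns a list of dicts, best first, with "score" (0 to 1); they miss things now and then, are a little off and sometimes report something else, mostly with a low value. They report only what shows in the picture. A call takes as long as a camera call.
- arm.look_for(picture, query): "box" ([left, top, width, height] as shares, 0 to 1, of the picture: columns of its width, rows of its height, round what is visible of it).
The state is a dict: "clock": time; "joints": joint angles; "dq": joint speeds; "joint_efforts": joint torques, N m; "position": TCP position; "ee_rot": TCP orientation; "force": force on the tool from outside, world axes, zero at the start; "ft_torque": the same for the moment, N m; "width": opening from 0.0 (shut) to 1.0 (fully open).
Only numpy, scipy, OpenCV 4.12 (cv2) and the standard library are available. Lean on these libraries where they do the work, as an engineer would, in place of code of your own. Each camera call takes 0.05 s, during which the arm holds its last target. There are 200 camera calls.

### The job

Clamp the whetstone in its holder, ready for honing: take the extension bar from its wooden rest, slip it over the stub of the toggle lever and press it on, gently and by feel, until the spring lock sleeve behind the nut has given way fully. Keeping it pressed on, swing the lever with the bar past its dead point until it is fully home against its stop, then draw the bar straight off and lay it back in both notches of the rest. Press it on with no more than 20 N and never strain it in the clamp with more than 45 N, keep the fingers off the holder and its clamp, and leave the other things where they are.

Things in the scene. Friction and masses are not known exactly. Their poses are not given: they have to be found in the camera images.
- holder: whetstone holder, fixed to the counter: brown wooden board 105 x 334 mm, top 20 mm up, on rubber feet. Origin under its centre line, 4 mm from the board's middle towards the clamp; y runs along the board to the fixed steel jaw at its left end, x away from the robot, z up. The toggle clamp stands at the right (-y) end; its ram pushes a rubber bumper in +y against the stone.
- pivot (a point): on the upright axis of the lever, at the height of the stub (52 mm up), 105 mm in -y from the holder's origin; axes as holder. Under the lever, 35 to 53 mm from here, a low steel quadrant (40 mm high) with a notch at each end holds the lock sleeve's tooth.
- lever (a joint): toggle lever angle, rad: 0 open (start), growing anticlockwise from above (stub swings away from the robot). Locked at 0 until the lock sleeve is pushed in. Bumper meets the stone at about 0.2; then it resists, most near 0.4 (1.4 N m: 8 N at 170 mm from the pivot). Dead point 0.68: short of it the lever springs back, past it it drives itself on to its stop at 0.80 and stays.
- lock_sleeve (a point): the dark ridged sleeve on the lever, 21 mm thick, 41 mm from the pivot; axes as stub_tip. Pushed 3 mm or more to the pivot it frees the lever (6 N at first, 8 N at 3 mm, 9 N at 4.5 mm, then solid). Once the lever is 0.15 rad from open it stays in by itself; at the stop it springs out and locks when the bar comes off. The point is fixed on the lever and does not show the sleeve's travel.
- stub_tip (a point): outer end of the lever's stub, on its axis, 52 mm above the counter, 130 mm from the pivot; x points outward along the stub, z up. The stub is a level round steel rod, 12 mm thick. The bar's mouth bears on a 24 mm hexagon nut in front of the sleeve, which is screwed to a new setting each time and not measured: its face lies 50 to 68 mm behind the tip, so feel for it.
- bar_centre (a point): the middle of the extension bar, half-way up: a straight square steel tube with a black rubber grip, 190 mm long, 22 x 22 mm, 0.25 kg; x points along it to the open mouth, z up. Grip it across its 22 mm sides in the middle, between the notches of the rest; it balances 13 mm behind the middle, towards the rubber end.
- bar: the same bar as a whole; origin in the middle of its underside, axes as bar_centre.
- bar_mouth (a point): centre of the bar's open end, 95 mm from its middle: a square bore 15 x 15 mm, 80 mm deep, wall 3.5 mm; axes as bar_centre.
- rest: the bar's rest, fixed to the counter: a brown wooden base 170 x 58 x 14 mm with two uprights 62 mm either side of the middle, each with an open notch 28 mm wide at its floor and wider above, floor 41 mm and lips 58 mm above the counter. Origin under its middle, x along the bar it carries, z up.
- rest_cradle (a point): the point midway between the two notches, 52 mm above the counter, where the middle of the bar belongs (to within 25 mm along it); axes as rest.
- bumper (a joint): how far the rubber bumper is squeezed, m: 0 free, about 0.003 when the stone is clamped.
- stone: the whetstone, 60 x 150 x 24 mm, 0.5 kg, pale on top and grey below, lying loose in the holder between bumper and fixed jaw; origin in the middle of its underside.
- avocado_a: an avocado 101 x 68 x 68 mm in front, near the counter's edge, a bystander to be left alone; origin under its middle.
- avocado_b: an avocado 95 x 68 x 72 mm behind the holder, a bystander to be left alone; origin under its middle.
- salt_shaker: a salt shaker, 44 mm thick, 90 mm tall, a bystander to be left alone; origin under its middle.
- pepper_mill: a brown pepper mill, 58 mm thick, 170 mm tall, a bystander to be left alone; origin under its middle.
- lemon: a lemon 71 x 53 x 51 mm between holder and rest, a bystander to be left alone; origin under its middle.
- scissors: scissors with orange handles, 199 mm long, lying flat, a bystander to be left alone; origin under its middle.

How it is judged:
On the way, in this order (a step that is already met when the one before it is completed fails the run):
1. the bar is slipped well over the stub (its mouth at least 42 mm past the tip, in line with the stub) while the lever is still open (x of bar_mouth in the frame of stub_tip below -0.042 m and distance between bar_mouth and stub_tip below 0.08 m and angle between the x axis of bar_centre and the x axis of stub_tip, either way round below 0.2 rad and value of joint lever below 0.06 rad), for 0.1 s.
2. the lever is swung past its dead point with the bar still on the stub (x of bar_mouth in the frame of stub_tip below -0.042 m and distance between bar_mouth and stub_tip below 0.08 m and angle between the x axis of bar_centre and the x axis of stub_tip, either way round below 0.2 rad and value of joint lever above 0.71 rad), for 0.05 s.
At the end, for the whole second after the job is handed in: The lever is home at its stop (above 0.775 rad) with the bumper squeezed against the stone (over 2 mm), and the bar lies in both notches of its rest: its middle within 25 mm of the rest's middle, at its proper height within 6 mm, in line within 0.1 rad (value of joint lever above 0.775 rad and value of joint bumper above 0.002 m and horizontal distance between bar_centre and rest_cradle below 0.025 m and z of bar_centre in the frame of rest_cradle between -0.006 and 0.006 m and angle between the x axis of bar_centre and the x axis of rest, either way round below 0.1 rad); the robot touches nothing.
It fails at once if the bar is pressed on the still open lever with more than 20 N (value of joint lever below 0.03 rad and contact force between bar and holder above 20 N).
It fails at once if the bar is strained against the holder or its clamp with more than 45 N (contact force between bar and holder above 45 N).
It fails at once if the fingers press on the holder or its clamp (contact force between the fingers and holder above 2 N).
It fails at once if something else on the counter is pushed more than 30 mm from its place (distance of any of avocado_a, avocado_b, salt_shaker, pepper_mill, lemon, scissors from where it was at the start of the episode above 0.03 m).
It also fails if it takes over 72 s, if anything falls off the work surface, if the arm or the gripper's body presses on something with over 40 N, if the wrist force passes 120 N, or if a joint passes its speed limit or range.

## Working session

There is one attempt and no reset: what is moved stays moved. The work goes in short steps, Python scripts to look and compute and a tool call to move; the robot and the scene stay as the last step left them, time stands still between calls to the robot, and variables do not carry over. Pictures are saved under pics/ and viewed, on a budget of 10 in all, crops included, one or two more only if the job needs it, and the job is handed in when it is done.

Besides the shell and the picture viewer there is one more tool, called after ">>>" as name([rows], argument=value, ...), one row to a line, values as JSON. play_rows: Moves the arm, as the interface text tells. Its arguments: {"type":"object","properties":{"motion":{"type":"array"},"force":{"type":"number"}},"required":["motion"]}

```bash
mkdir -p pics; cat > h.py <<'E'
import numpy as np, cv2
from cell import arm
def cam(n):
    p=arm.get_image(n); p["R"]=cv2.Rodrigues(np.array(p["rvec"],float))[0]; p["t"]=np.array(p["tvec"],float).ravel(); p["K"]=np.array(p["K"]); return p
def cloud(p):
    d=p["depth"]; v,u=np.indices(d.shape); K=p["K"]
    c=np.stack([(u-K[0,2])/K[0,0]*d,(v-K[1,2])/K[1,1]*d,d],-1)
    w=(c-p["t"])@p["R"]; w[d<=0]=np.nan; return w
def pix(p,X):
    c=p["R"]@np.array(X,float)+p["t"]; q=p["K"]@c; return q[:2]/q[2]
E
python3 - <<'E'
from h import *
print(arm.observe())
for n in("scene","top"):
    p=cam(n); cv2.imwrite(f"pics/{n}0.png",p["img"]); W=cloud(p); np.save(n+"0.npy",W)
    print(n,-p["R"].T@p["t"])
    for q in("holder","lever","bar","rest","lock_sleeve","stone","lemon","scissors","pepper_mill","salt_shaker","avocado_a"):
        for r in arm.look_for(p,q)[:2]:
            l,t,w,h=r["box"]; u,v=int((l+w/2)*640),int((t+h/2)*480)
            print(q,round(r["score"],2),[int(l*640),int(t*480),int(w*640),int(h*480)],W[v,u].round(3))
E
```

```text
{'clock': 0.0, 'joints': array([-1.2555527 ,  0.43523928,  0.02496668,  1.57410243, -0.01158824,
        1.1339777 , -0.07509329]), 'dq': array([-0.00062644, -0.00041824, -0.00029213,  0.00040816,  0.00018781,
        0.00101175, -0.00032854]), 'joint_efforts': array([-9.93490175e-04, -6.67865753e+01,  9.84255932e-01, -3.14463723e+01,
       -6.07044459e-02,  4.28433577e-02,  1.52923294e-04]), 'position': array([0.25345226, 0.57070157, 0.20013274]), 'ee_rot': array([ 2.63309315e+00,  1.71179111e+00, -1.94304137e-03]), 'force': array([ 0.0337562 , -0.41832576,  0.33854773]), 'ft_torque': array([-0.04977761, -0.01885366,  0.01347825]), 'width': 0.9979562715616573}
scene [-0.09961348 -0.68668912  1.04619597]
holder 0.56 [284, 247, 127, 111] [ 0.44  -0.142  0.022]
lever 0.84 [364, 303, 26, 52] [ 0.434 -0.247  0.035]
bar 0.55 [227, 164, 20, 45] [0.465 0.341 0.065]
bar 0.36 [364, 301, 25, 55] [ 0.434 -0.247  0.035]
rest 0.75 [363, 305, 25, 49] [ 0.434 -0.242  0.029]
rest 0.67 [225, 174, 32, 45] [0.457 0.318 0.046]
lock_sleeve 0.68 [362, 299, 29, 57] [ 0.431 -0.25   0.045]
stone 0.87 [292, 
[... 601 characters left out ...]
 0.341 0.065]
bar 0.8 [169, 229, 58, 60] [0.474 0.351 0.065]
bar 0.23 [409, 254, 64, 44] [ 0.439 -0.241  0.056]
rest 0.74 [410, 258, 61, 39] [ 0.439 -0.238  0.056]
rest 0.66 [174, 233, 57, 59] [nan nan nan]
lock_sleeve 0.97 [415, 255, 61, 40] [ 0.444 -0.247  0.061]
lock_sleeve 0.41 [454, 176, 33, 55] [ 0.633 -0.333 -0.004]
stone 0.96 [328, 257, 61, 29] [ 0.449 -0.038  0.048]
lemon 0.95 [251, 223, 22, 29] [0.532 0.201 0.051]
scissors 0.86 [452, 178, 35, 54] [ 0.625 -0.327  0.01 ]
pepper_mill 0.68 [192, 173, 34, 33] [0.631 0.318 0.134]
salt_shaker 0.59 [249, 186, 17, 17] [0.63  0.208 0.091]
avocado_a 0.96 [380, 180, 34, 15] [ 0.659 -0.132  0.065]
avocado_a 0.81 [260, 292, 39, 29] [nan nan nan]
```

```bash
python3 - <<'E'
from h import *
im=cv2.imread("pics/top0.png")
a=cv2.resize(im[215:305,160:260],None,fx=4,fy=4,interpolation=cv2.INTER_CUBIC)
b=cv2.resize(im[235:310,390:490],None,fx=4,fy=4,interpolation=cv2.INTER_CUBIC)
s=cv2.imread("pics/scene0.png"); c=cv2.resize(s[290:370,340:420],None,fx=2.5,fy=2.5)
d=cv2.resize(s[150:230,200:280],None,fx=2.5,fy=2.5)
o=np.zeros((560,800,3),np.uint8); o[:360,:400]=a; o[:300,400:]=b; o[360:,:200]=d; o[360:,400:600]=c
cv2.imwrite("pics/c0.png",o)
for n in("top","scene"):
    W=np.load(n+"0.npy")
    for nm,(x0,x1,y0,y1,z0,z1) in dict(bar=(.36,.58,.24,.45,.056,.08),stub=(.33,.55,-.36,-.2,.045,.075),stone=(.38,.52,-.15,.06,.038,.056),board=(.36,.53,-.32,.11,.014,.026)).items():
        m=(W[...,0]>x0)&(W[...,0]<x1)&(W[...,1]>y0)&(W[...,1]<y1)&(W[...,2]>z0)&(W[...,2]<z1)
        P=W[m]; 
        if len(P)<5: print(n,nm,len(P));continue
        r=cv2.minAreaRect(P[:,:2].astype(np.float32)*1000)
        print(n,nm,len(P),"z",np.median(P[:,2]).round(4),"rect",np.round(r[0],1),np.round(r[1],1),round(r[2],1))
E
```

```text
top bar 790 z 0.0634 rect [474.9 353.9] [188.2  51.9] 42.1
top stub 394 z 0.059 rect [ 436.5 -260.5] [143.7  24.6] 56.4
top stone 1665 z 0.0442 rect [456.  -47.2] [ 60.4 205. ] 4.4
top board 2992 z 0.0207 rect [ 459.6 -104.4] [105.1 333.5] 4.5
scene bar 403 z 0.062 rect [475.7 350.1] [195.5  52.5] 42.1
scene stub 414 z 0.0585 rect [ 433.4 -265.2] [140.7  22.7] 55.2
scene stone 1316 z 0.0435 rect [454.4 -50.5] [ 63.3 199.8] 5.0
scene board 2447 z 0.0202 rect [ 458.4 -108.4] [109.2 336.3] 4.4
```

View pics/c0.png

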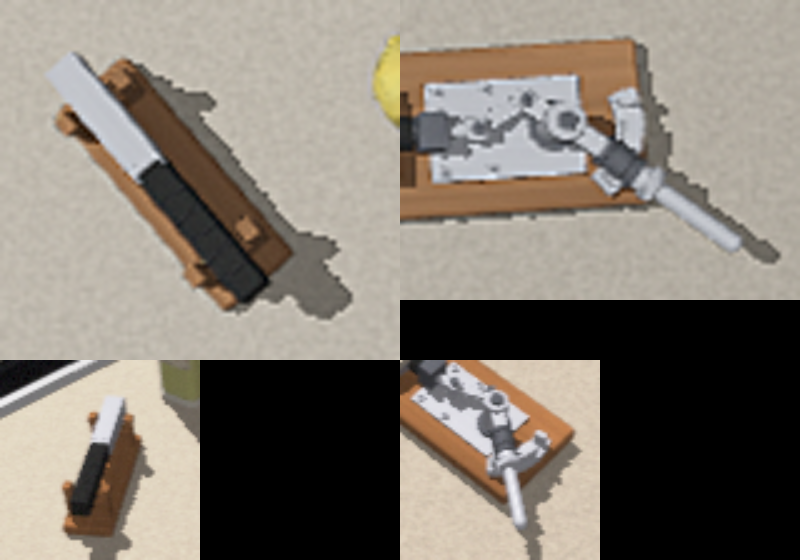

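View pics/top0.png

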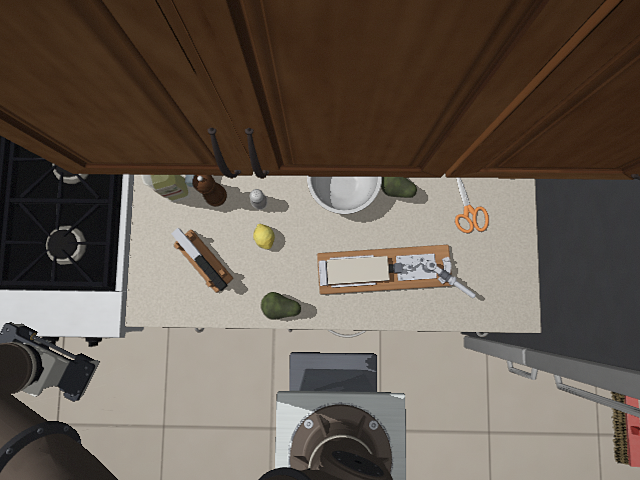

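```bash
cat >> h.py <<'E'
PIV=np.array([.468,-.213])
def fit(P):
    l=cv2.fitLine((P[:,:2]*1000).astype(np.float32),cv2.DIST_HUBER,0,.01,.01).ravel(); return l
def sel(W,x0,x1,y0,y1,z0,z1):
    return W[(W[...,0]>x0)&(W[...,0]<x1)&(W[...,1]>y0)&(W[...,1]<y1)&(W[...,2]>z0)&(W[...,2]<z1)]
def axis(P,d0):
    l=fit(P); d=l[:2]*np.sign(l[:2]@d0); c=l[2:]; s=(P[:,:2]*1000-c)@d; n=(P[:,:2]*1000-c)@[-d[1],d[0]]
    return c,d,np.degrees(np.arctan2(d[1],d[0])),np.percentile(s,[.5,99.5]),np.percentile(n,[2,98])
E
python3 - <<'E'
from h import *
for n in("top","scene"):
    W=np.load(n+"0.npy")
    P=sel(W,.3,.55,-.38,-.2,.045,.075); r=np.linalg.norm(P[:,:2]-PIV,axis=1)
    c,d,a,s,nn=axis(P[(r>.085)],[-1,-1]); print(n,"stub c",c.round(1),"yaw",a.round(1),"ends",s.round(1),nn.round(1),"tip",(c+d*s[1]).round(1),"perp of pivot",np.cross(d,PIV*1000-c).round(1),"along",((PIV*1000-c)@d).round(1))
    for zr in((.060,.07),(.0615,.067)):
        P=sel(W,.36,.58,.24,.45,*zr)
        c,d,a,s,nn=axis(P,[1,1]); print(n,"bar yaw",a.round(1),s.round(1),nn.round(1),"mid",(c+d*s.mean()).round(1),len(P))
E
```

```text
top stub c [ 405.4 -299.5] yaw -126.9 ends [-21.4  21.6] [-5.   6.1] tip [ 392.4 -316.8] perp of pivot -1.9 along -106.8
top bar yaw 42.2 [-93.1  92.7] [-11.3  13.8] mid [474.9 353.7] 683
top bar yaw 42.1 [-93.6  92.4] [-10.7  11.1] mid [475.1 353.7] 523
scene stub c [ 404.8 -302.8] yaw -125.9 ends [-24.3  22.8] [-5.   5.8] tip [ 391.4 -321.2] perp of pivot -1.4 along -109.8
scene bar yaw 42.7 [-89.   99.1] [-11.9  11. ] mid [473.8 349.9] 296
scene bar yaw 43.4 [-91.5  93.8] [-12.3  10.4] mid [472.3 349. ] 218<stdin>:5: DeprecationWarning: Arrays of 2-dimensional vectors are deprecated. Use arrays of 3-dimensional vectors instead. (deprecated in NumPy 2.0)
```

```bash
cat >> h.py <<'E'
from scipy.spatial.transform import Rotation as Ro
def go(x,y,z,baryaw):
    """row to TCP x,y,z (m), tool down, tool x = bar yaw-90"""
    o=arm.observe(); R=Ro.from_rotvec(o["ee_rot"]); a=np.radians(baryaw-90)
    T=Ro.from_matrix(np.array([[np.cos(a),np.sin(a),0],[np.sin(a),-np.cos(a),0],[0,0,-1]]).T) if 0 else Ro.from_matrix(np.column_stack([[np.cos(a),np.sin(a),0],[np.sin(a),-np.cos(a),0],[0,0,-1]]))
    s=R.inv().apply(np.array([x,y,z])-o["position"])*1000; w=(R.inv()*T).as_rotvec()
    print("row",s.round(1),w.round(4),"t",round(o["clock"],2),"pos",o["position"].round(4),"F",np.round(o["force"],1),"M",np.round(o["ft_torque"],2),"w",round(o["width"],3))
    return o,T
def baryaw():
    x=Ro.from_rotvec(arm.observe()["ee_rot"]).as_matrix(); return np.degrees(np.arctan2(-x[1,1],-x[0,1])), x[:,2]
E
python3 -c "
from h import *
go(.474,.3515,.16,42.3); print(baryaw())"
```

```text
row [-111.4  290.6   40.9] [-0.0000e+00 -1.0000e-04  1.9855e+00] t 1.2 pos [0.2536 0.5713 0.2009] F [ 0.   0.9 -0. ] M [-0.02  0.05  0.02] w 0.999
(np.float64(156.0594746072023), array([ 4.86671580e-05,  3.06225375e-05, -9.99999998e-01]))
```

>>> play_rows([
  [1, -6, 15, 2, 0, 0, 0.14],
  [1, -16, 42, 6, 0, 0, 0.28],
  [1, -28, 73, 10, 0, 0, 0.42],
  [1, -40, 105, 15, 0, 0, 0.57],
  [1, -52, 136, 19, 0, 0, 0.71],
  [1, -65, 168, 24, 0, 0, 0.85],
  [1, -76, 200, 28, 0, 0, 0.99],
  [1, -88, 230, 32, 0, 0, 1.13],
  [1, -100, 260, 36, 0, 0, 1.27],
  [1, -111, 290, 41, 0, 0, 1.41],
], force=45)

```text
clock: 2.2
position: [0.4745, 0.3512, 0.1601]
ee_rot: [-3.114, 0.412, -0.001]
force: [0.7, 0.6, -0.2]
width: 1.001
```

```bash
python3 -c "
from h import *
go(.474,.3515,.12,42.3)"
```

```text
row [-0.6 -0.2 40.1] [-7.000e-04 -1.000e-04  5.697e-01] t 2.2 pos [0.4745 0.3512 0.1601] F [ 0.7  0.6 -0.2] M [-0.06  0.05 -0.03] w 1.001
```

>>> play_rows([
  [1, 0, 0, 5, 0, 0, 0.14],
  [1, 0, 0, 10, 0, 0, 0.28],
  [1, 0, 0, 20, 0, 0, 0.42],
  [1, 0, 0, 40, 0, 0, 0.57],
  [1, 0, 0, 65, 0, 0, 0.57],
  [1, 0, 0, 90, 0, 0, 0.57],
  [1, 0, 0, 110, 0, 0, 0.57],
  [1, 0, 0, 122, 0, 0, 0.57],
  [1, 0, 0, 127, 0, 0, 0.57],
  [1, 0, 0, 127, 0, 0, 0.57],
])

```text
clock: 3.2
position: [0.4746, 0.3512, 0.033]
ee_rot: [-2.873, 1.271, -0.0]
force: [0.6, 0.7, 0.2]
width: 0.997
```

```bash
python3 -c "
from h import *
go(.474,.3515,.033,42.3)
p=cam('top');cv2.imwrite('pics/g1.png',cv2.resize(p['img'][200:320,130:290],None,fx=3.5,fy=3.5))"
```

```text
row [-0.6  0.3 -0. ] [-0.0003  0.0001 -0.0003] t 3.2 pos [0.4746 0.3512 0.033 ] F [0.6 0.7 0.2] M [-0.07  0.11  0.02] w 0.997
```

View pics/g1.png

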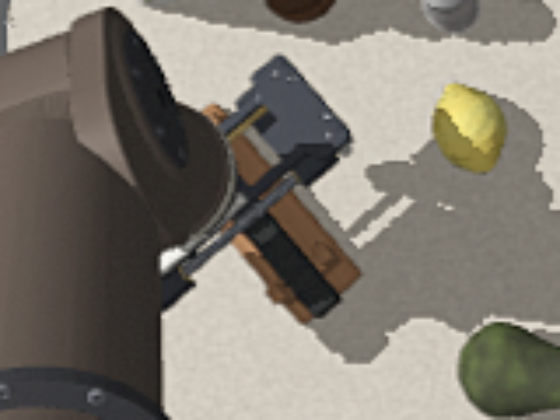

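The open fingers straddle the bar at about its middle (crop ~(265,190)), well between the uprights. I'll close them now.

>>> play_rows([
  [-1, 0, 0, 0, 0, 0, 0],
  [-1, 0, 0, 0, 0, 0, 0],
  [-1, 0, 0, 0, 0, 0, 0],
  [-1, 0, 0, 0, 0, 0, 0],
  [-1, 0, 0, 0, 0, 0, 0],
  [-1, 0, 0, 0, 0, 0, 0],
  [-1, 0, 0, 0, 0, 0, 0],
  [-1, 0, 0, 0, 0, 0, 0],
], force=45)

```text
clock: 4.05
position: [0.475, 0.3514, 0.0335]
ee_rot: [-2.872, 1.27, -0.001]
force: [0.6, -0.5, 0.2]
width: 0.355
```

```bash
python3 -c "
from h import *
go(.474,.3515,.033,42.3)"
```

```text
row [-0.7  0.6  0.5] [-0.0012  0.0001 -0.0004] t 4.05 pos [0.475  0.3514 0.0335] F [ 0.6 -0.5  0.2] M [-0.12  0.17 -0.02] w 0.355
```

>>> play_rows([
  [-1, 0, 0, 0, 0, 0, 0],
  [-1, 0, 0, 0, 0, 0, 0],
  [-1, 0, 0, 0, 0, 0, 0],
  [-1, 0, 0, 0, 0, 0, 0],
  [-1, 0, 0, 0, 0, 0, 0],
  [-1, 0, 0, 0, 0, 0, 0],
])

```text
clock: 4.65
position: [0.4748, 0.3516, 0.0336]
ee_rot: [-2.872, 1.27, -0.0]
force: [-1.8, 2.1, 1.1]
width: 0.223
```

```bash
python3 -c "
from h import *
go(.474,.3515,.033,42.3)"
```

```text
row [-0.4  0.6  0.6] [-0.0011  0.0004 -0.0001] t 4.65 pos [0.4748 0.3516 0.0336] F [-1.8  2.1  1.1] M [ 0.32  0.45 -0.04] w 0.223
```

>>> play_rows([
  [-1, 0, 0, -8, 0, 0, 0],
  [-1, 0, 0, -20, 0, 0, 0],
  [-1, 0, 0, -40, 0, 0, 0],
  [-1, 0, 0, -65, 0, 0, 0],
  [-1, 0, 0, -90, 0, 0, 0],
  [-1, 0, 0, -110, 0, 0, 0],
  [-1, 0, 0, -122, 0, 0, 0],
  [-1, 0, 0, -127, 0, 0, 0],
  [-1, 0, 0, -127, 0, 0, 0],
  [-1, 0, 0, -127, 0, 0, 0],
])

```text
clock: 5.65
position: [0.4742, 0.3512, 0.1597]
ee_rot: [2.873, -1.27, -0.001]
force: [0.1, 0.2, -3.0]
width: 0.228
```

```bash
python3 -c "
from h import *
go(.321,-.416,.16,54)"
```

```text
row [ 4.644e+02  6.296e+02 -3.000e-01] [ 2.000e-04  4.000e-04 -2.043e-01] t 5.65 pos [0.4742 0.3512 0.1597] F [ 0.1  0.2 -3. ] M [-0.14  0.09  0.  ] w 0.228
```

>>> play_rows([
  [-1, 8, 10, 0, 0, 0, 0],
  [-1, 24, 32, 0, 0, 0, 0],
  [-1, 46, 63, 0, 0, 0, -0.01],
  [-1, 70, 94, 0, 0, 0, -0.03],
  [-1, 93, 126, 0, 0, 0, -0.05],
  [-1, 116, 157, 0, 0, 0, -0.06],
  [-1, 140, 189, 0, 0, 0, -0.07],
  [-1, 163, 220, 0, 0, 0, -0.09],
  [-1, 186, 252, 0, 0, 0, -0.1],
  [-1, 209, 283, 0, 0, 0, -0.1],
])

```text
clock: 6.65
position: [0.4037, 0.0039, 0.1591]
ee_rot: [2.933, -1.125, -0.002]
force: [1.3, -1.0, -2.4]
width: 0.229
```

```bash
python3 -c "
from h import *
go(.321,-.416,.16,54)"
```

```text
row [219.4 367.4  -0.8] [ 0.0009  0.0013 -0.1045] t 6.65 pos [0.4037 0.0039 0.1591] F [ 1.3 -1.  -2.4] M [-0.12  0.04 -0.05] w 0.229
```

>>> play_rows([
  [-1, 15, 25, 0, 0, 0, -0.02],
  [-1, 38, 64, 0, 0, 0, -0.04],
  [-1, 63, 105, 0, 0, 0, -0.06],
  [-1, 88, 147, 0, 0, 0, -0.08],
  [-1, 113, 189, 0, 0, 0, -0.1],
  [-1, 138, 231, 0, 0, 0, -0.104],
  [-1, 163, 273, 0, 0, 0, -0.104],
  [-1, 188, 315, 0, 0, 0, -0.104],
  [-1, 208, 348, 0, 0, 0, -0.104],
  [-1, 219, 367, 0, 0, 0, -0.104],
])

```text
clock: 7.65
position: [0.3179, -0.4187, 0.1587]
ee_rot: [2.984, -0.977, -0.004]
force: [1.0, 0.0, -3.1]
width: 0.228
```

>>> play_rows([
  [-1, 0, 0, 0, 0, 0, 0],
  [-1, 0, 0, 20, 0, 0, 0],
  [-1, 0, 0, 45, 0, 0, 0],
  [-1, 0, 0, 70, 0, 0, 0],
  [-1, 0, 0, 95, 0, 0, 0],
  [-1, 0, 0, 115, 0, 0, 0],
  [-1, 0, 0, 123, 0, 0, 0],
  [-1, 0, 0, 125, 0, 0, 0],
  [-1, 0, 0, 125, 0, 0, 0],
])

```text
clock: 8.55
position: [0.3174, -0.4187, 0.034]
ee_rot: [2.984, -0.977, -0.004]
force: [0.6, -0.3, -3.2]
width: 0.224
```

```bash
python3 - <<'E'
from h import *
go(.321,-.416,.0335,54); print(baryaw())
o=np.zeros((480,800,3),np.uint8)
for i,(n,(u,v)) in enumerate(dict(top=(440,260),scene=(350,290)).items()):
    p=cam(n); W=cloud(p); np.save(n+"1.npy",W); cv2.imwrite(f"pics/{n}1.png",p["img"])
    print(n,pix(p,[.392,-.318,.052]),pix(p,[.36,-.36,.063]))
    o[:480,400*i:400*i+400]=cv2.resize(p["img"][v:v+120,u:u+100],None,fx=4,fy=4,interpolation=cv2.INTER_CUBIC)
cv2.imwrite("pics/c1.png",o)
E
```

```text
row [ 1.3 -4.3  0.5] [ 0.0026  0.0021 -0.0046] t 8.55 pos [ 0.3174 -0.4187  0.034 ] F [ 0.6 -0.3 -3.2] M [-0.07  0.08 -0.01] w 0.224
(np.float64(53.737630795050165), array([-3.19855837e-03, -8.29441367e-04, -9.99994541e-01]))
top [474.00579715 296.96876572] [493.42132332 310.60158978]
scene [387.12721599 356.07916898] [391.45654977 375.69111633]
```

View pics/c1.png

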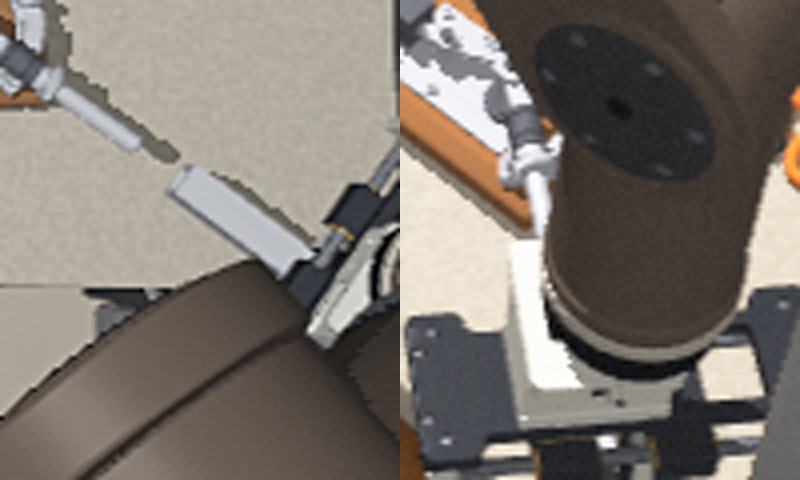

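```bash
cat >> h.py <<'E'
def onplane(p,uv,z):
    r=np.column_stack([uv,np.ones(len(uv))])@np.linalg.inv(p["K"]).T@p["R"]; c=-p["R"].T@p["t"]
    return c+r*((z-c[2])/r[:,2])[:,None]
def compare(p,W):
    out={}
    for nm,z,b in(("stub",.052,(.3,.45,-.36,-.2,.044,.075)),("bar",.063,(.28,.42,-.45,-.3,.05,.08))):
        m=(W[...,0]>b[0])&(W[...,0]<b[1])&(W[...,1]>b[2])&(W[...,1]<b[3])&(W[...,2]>b[4])&(W[...,2]<b[5])
        r=np.linalg.norm(W[...,:2]-PIV,axis=-1)
        m&=((r>.085)&(r<.128)) if nm=="stub" else ((r>.155)&(r<.185))
        v,u=np.where(m); Q=onplane(p,np.column_stack([u,v]).astype(float),z)
        for k,P in(("plane",Q),("depth",W[m])):
            c,d,a,s,n=axis(P,[-1,-1]); out[nm,k]=(c,d)
            print(nm,k,len(P),"c",c.round(1),"yaw",a.round(1),s.round(1),n.round(1))
    d=np.array([np.cos(np.radians(-126)),np.sin(np.radians(-126))])
    for k in("plane","depth"):
        cs,ds=out["stub",k]; cb,db=out["bar",k]; e=cb-cs
        for dd in(d,ds): print(k,"bar left(+)/right of stub axis at bar front, mm:",(dd[0]*e[1]-dd[1]*e[0]).round(2))
E
python3 - <<'E'
from h import *
p=cam("top"); compare(p,cloud(p))
E
```

```text
stub plane 89 c [ 406.1 -300.3] yaw -123.9 [-21.2  21. ] [-6.   5.7]
stub depth 89 c [ 405.6 -298.5] yaw -125.4 [-20.7  20.4] [-5.   6.3]
bar plane 121 c [ 367.2 -351.6] yaw -93.5 [-18.5  17.1] [-12.9  14.3]
bar depth 121 c [ 367.1 -351.3] yaw -94.3 [-14.7  16.2] [-12.7  14.4]
plane bar left(+)/right of stub axis at bar front, mm: -1.28
plane bar left(+)/right of stub axis at bar front, mm: -3.59
depth bar left(+)/right of stub axis at bar front, mm: -0.13
depth bar left(+)/right of stub axis at bar front, mm: -0.85
```

```bash
cat >> h.py <<'E'
def prof(p,W,yaw=-126,ref=(.405,-.3)):
    d=np.array([np.cos(np.radians(yaw)),np.sin(np.radians(yaw))]); nrm=np.array([-d[1],d[0]]); X=W[...,:2]-ref
    s=(X@d)*1000; n=(X@nrm)*1000
    for a in range(-110,90,8):
        zmin=.05 if a>38 else .046
        m=(s>a)&(s<a+8)&(abs(n)<20)&(W[...,2]>zmin)&(W[...,2]<.085)
        if m.sum()<4: continue
        v,u=np.where(m); zt=.063 if a>38 else .055
        Q=(onplane(p,np.column_stack([u,v]).astype(float),zt)[:,:2]-ref)@nrm*1000
        print(a+4,m.sum(),"depth mean %.1f mid %.1f w %.1f | plane mean %.1f mid %.1f z %.4f"%(n[m].mean(),(n[m].min()+n[m].max())/2,np.ptp(n[m]),Q.mean(),(Q.min()+Q.max())/2,np.median(W[m][:,2])))
E
python3 - <<'E'
from h import *
p=cam("top"); prof(p,cloud(p))
E
```

```text
-106 33 depth mean -1.7 mid -0.5 w 22.9 | plane mean -0.1 mid -0.6 z 0.0640
-98 20 depth mean -0.6 mid -0.4 w 15.4 | plane mean 0.6 mid 0.8 z 0.0610
-90 21 depth mean -0.9 mid -0.3 w 14.1 | plane mean -0.4 mid -0.1 z 0.0583
-82 22 depth mean -0.8 mid -0.2 w 17.7 | plane mean -0.0 mid -0.0 z 0.0606
-74 25 depth mean -1.2 mid -0.7 w 18.3 | plane mean -0.2 mid -0.4 z 0.0599
-66 30 depth mean -1.1 mid 0.2 w 19.8 | plane mean -0.1 mid -0.2 z 0.0599
-58 26 depth mean -1.2 mid -0.1 w 17.3 | plane mean -0.4 mid -0.1 z 0.0596
-50 29 depth mean -1.0 mid -0.1 w 18.7 | plane mean -0.2 mid -0.2 z 0.0596
-42 25 depth mean -0.6 mid 0.4 w 20.0 | plane mean 0.5 mid 0.1 z 0.0607
-34 17 depth mean -0.3 mid 0.0 w 11.1 | plane mean -0.0 mid -0.2 z 0.0570
-26 15 depth mean 0.2 mid 0.7 w 10.9 | plane mean 0.4 mid 0.4 z 0.0560
-18 18 depth mean -0.1 mid 0.8 w 11.3 | plane mean 0.1 mid 0.0 z 0.0564
-10 17 depth mean 0.1 mid 0.7 w 12.3 | plane mean 0.5 mid 0.4 z 0.0560
-2 17 depth mean -0.4 mid 0.2 w 10.4 | plane mean -0.2 mid -0.2 z 0.0571
6 16 depth mean 0.2 mid 0.4 w 11.2 | plane mean 0.5 mid 0.4 z 0.0566
14 19 depth mean 0.6 mid 0.9 w 11.1 | plane mean 0.9 mid 0.8 z 0.0560
54 36 depth mean -0.5 mid 0.4 w 22.7 | plane mean -0.8 mid -0.7 z 0.0636
62 35 depth mean -0.6 mid 0.4 w 22.9 | plane mean -0.7 mid -0.8 z 0.0633
70 36 depth mean -0.8 mid 0.4 w 21.8 | plane mean -0.5 mid -0.3 z 0.0646
78 38 depth mean -0.5 mid -0.1 w 21.5 | plane mean -0.4 mid -0.8 z 0.0643
86 33 depth mean -1.3 mid 0.1 w 22.7 | plane mean -1.1 mid -0.7 z 0.0642
```

>>> play_rows([
  [-1, 0.5, 0, 0.2, 0.001, 0.001, -0.002],
  [-1, 1.2, -3, 0.5, 0.0026, 0.002, -0.005],
  [-1, 1.7, -8, 0.5, 0.0026, 0.002, -0.005],
  [-1, 1.7, -14, 0.5, 0.0026, 0.002, -0.005],
  [-1, 1.7, -19, 0.5, 0.0026, 0.002, -0.005],
  [-1, 1.7, -22, 0.5, 0.0026, 0.002, -0.005],
  [-1, 1.7, -22, 0.5, 0.0026, 0.002, -0.005],
  [-1, 1.7, -22, 0.5, 0.0026, 0.002, -0.005],
])

```text
clock: 9.55
position: [0.3323, -0.4024, 0.0339]
ee_rot: [2.988, -0.97, 0.002]
force: [0.7, 0.4, -1.9]
width: 0.224
```

```bash
python3 - <<'E'
from h import *
go(.3303,-.4009,.0336,54.1); print(baryaw())
p=cam("top"); prof(p,cloud(p),-125.8)
E
```

```text
row [-2.5 -0.   0.3] [ 0.0002 -0.0013 -0.001 ] t 9.55 pos [ 0.3323 -0.4024  0.0339] F [ 0.7  0.4 -1.9] M [-0.04  0.08 -0.02] w 0.224
(np.float64(54.04242871978962), array([ 9.32225079e-04, -9.49233685e-04, -9.99999115e-01]))
-106 36 depth mean -1.3 mid -0.9 w 23.7 | plane mean 0.0 mid -0.9 z 0.0625
-98 19 depth mean -1.0 mid -0.2 w 15.4 | plane mean 0.1 mid 0.9 z 0.0617
-90 22 depth mean -0.2 mid 0.5 w 12.8 | plane mean 0.1 mid 0.2 z 0.0577
-82 22 depth mean -0.2 mid -0.4 w 17.8 | plane mean 0.4 mid 0.2 z 0.0583
-74 26 depth mean -1.0 mid 0.3 w 18.5 | plane mean -0.2 mid -0.2 z 0.0601
-66 31 depth mean -0.9 mid -0.1 w 19.2 | plane mean 0.1 mid 0.0 z 0.0598
-58 27 depth mean -1.1 mid -0.0 w 18.7 | plane mean -0.1 mid 0.1 z 0.0605
-50 28 depth mean -0.9 mid 0.0 w 18.6 | plane mean -0.0 mid -0.0 z 0.0591
-42 26 depth mean -0.3 mid 0.8 w 21.1 | plane mean 0.7 mid 0.3 z 0.0599
-34 17 depth mean -0.1 mid -0.0 w 11.3 | plane mean 0.3 mid 0.3 z 0.0572
-26 14 depth mean -0.2 mid 0.6 w 10.4 | plane mean 0.2 mid 0.2 z 0.0570
-18 19 depth mean 0.1 mid 0.2 w 10.9 | plane mean 0.4 mid 0.1 z 0.0563
-10 16 depth mean 0.2 mid 1.0 w 11.3 | plane mean 0.3 mid 0.4 z 0.0558
-2 17 depth mean -0.5 mid 0.0 w 11.2 | plane mean -0.0 mid 0.2 z 0.0576
6 16 depth mean 0.4 mid 0.2 w 11.4 | plane mean 0.7 mid 0.1 z 0.0568
14 18 depth mean 0.4 mid 1.5 w 11.6 | plane mean 0.8 mid 0.7 z 0.0566
30 33 depth mean 1.8 mid 1.6 w 22.4 | plane mean 2.5 mid 2.1 z 0.0613
38 36 depth mean 0.0 mid 1.3 w 21.4 | plane mean 1.6 mid 2.0 z 0.0638
46 33 depth mean 1.1 mid 1.3 w 23.2 | plane mean 1.0 mid 1.2 z 0.0628
54 36 depth mean 1.2 mid 1.5 w 22.5 | plane mean 1.2 mid 0.5 z 0.0637
62 34 depth mean 0.8 mid 1.7 w 23.4 | plane mean 0.9 mid 1.1 z 0.0638
70 34 depth mean 0.7 mid 1.3 w 22.4 | plane mean 0.6 mid 0.3 z 0.0634
78 36 depth mean 0.6 mid 1.4 w 22.2 | plane mean 0.4 mid 0.6 z 0.0620
86 35 depth mean 0.5 mid 1.2 w 21.8 | plane mean 0.5 mid 0.7 z 0.0628
```

>>> play_rows([
  [-1, -0.3, 0, 0.2, 0, 0, 0],
  [-1, -0.6, -1, 0.3, 0, 0, 0],
  [-1, -0.6, -3, 0.3, 0, 0, 0],
  [-1, -0.6, -5, 0.3, 0, 0, 0],
  [-1, -0.6, -7, 0.3, 0, 0, 0],
  [-1, -0.6, -9, 0.3, 0, 0, 0],
  [-1, -0.6, -11, 0.3, 0, 0, 0],
  [-1, -0.6, -13, 0.3, 0, 0, 0],
  [-1, -0.6, -15, 0.3, 0, 0, 0],
  [-1, -0.6, -15, 0.3, 0, 0, 0],
])

```text
clock: 10.6
position: [0.3408, -0.3897, 0.0336]
ee_rot: [2.988, -0.969, 0.002]
force: [-0.1, -0.4, -2.6]
width: 0.224
```

```bash
python3 - <<'E'
from h import *
go(.3303,-.4009,.0336,54.1); print(baryaw())
p=cam("top"); prof(p,cloud(p),-125.8)
E
```

```text
row [-1.9 15.2  0. ] [ 0.0001 -0.0013 -0.0008] t 10.6 pos [ 0.3408 -0.3897  0.0336] F [-0.1 -0.4 -2.6] M [-0.1   0.1  -0.07] w 0.224
(np.float64(54.05438291480472), array([ 9.95304077e-04, -8.26133412e-04, -9.99999163e-01]))
-106 34 depth mean -1.2 mid -0.2 w 22.2 | plane mean 0.5 mid 0.5 z 0.0639
-98 19 depth mean -0.3 mid -0.4 w 15.5 | plane mean 0.9 mid 1.1 z 0.0610
-90 19 depth mean -0.6 mid 0.5 w 13.5 | plane mean -0.0 mid 0.2 z 0.0585
-82 24 depth mean -0.6 mid -0.6 w 17.4 | plane mean 0.1 mid 0.2 z 0.0592
-74 26 depth mean -1.1 mid -0.2 w 17.6 | plane mean -0.2 mid -0.2 z 0.0597
-66 29 depth mean -1.0 mid 0.2 w 19.5 | plane mean 0.1 mid 0.0 z 0.0614
-58 26 depth mean -1.0 mid -0.3 w 19.0 | plane mean -0.2 mid 0.1 z 0.0593
-50 27 depth mean -0.3 mid -0.2 w 19.1 | plane mean 0.5 mid 0.7 z 0.0594
-42 27 depth mean -0.5 mid 0.7 w 20.3 | plane mean 0.5 mid 0.3 z 0.0608
-34 16 depth mean -0.6 mid -0.1 w 10.9 | plane mean -0.1 mid -0.1 z 0.0577
-26 17 depth mean 0.3 mid 0.9 w 11.0 | plane mean 0.7 mid 0.5 z 0.0586
-18 17 depth mean 0.4 mid 0.7 w 10.4 | plane mean 0.6 mid 0.6 z 0.0559
[... 224 characters left out ...]
th mean 2.0 mid 1.9 w 22.5 | plane mean 3.0 mid 2.9 z 0.0611
22 37 depth mean -0.9 mid 0.9 w 22.0 | plane mean 0.6 mid 1.1 z 0.0635
30 34 depth mean 0.7 mid 1.2 w 22.2 | plane mean 2.2 mid 1.7 z 0.0631
38 36 depth mean -0.7 mid 1.2 w 23.2 | plane mean 0.8 mid 1.4 z 0.0627
46 37 depth mean 0.3 mid 0.9 w 22.2 | plane mean 0.4 mid 0.2 z 0.0635
54 33 depth mean 0.2 mid 0.6 w 20.9 | plane mean 0.2 mid -0.2 z 0.0633
62 34 depth mean -0.0 mid 1.6 w 23.2 | plane mean -0.1 mid 0.4 z 0.0631
70 35 depth mean 0.3 mid 1.4 w 22.9 | plane mean 0.2 mid 0.0 z 0.0629
78 34 depth mean -0.8 mid 0.2 w 20.9 | plane mean -0.8 mid -0.6 z 0.0638
86 34 depth mean 0.0 mid 0.6 w 22.8 | plane mean -0.0 mid -0.5 z 0.0637
```

>>> play_rows([
  [-1, 0, -2, 0, 0, 0, 0],
  [-1, 0, -6, 0, 0, 0, 0],
  [-1, 0, -10, 0, 0, 0, 0],
  [-1, 0, -14, 0, 0, 0, 0],
  [-1, 0, -18, 0, 0, 0, 0],
  [-1, 0, -22, 0, 0, 0, 0],
  [-1, 0, -26, 0, 0, 0, 0],
  [-1, 0, -29, 0, 0, 0, 0],
  [-1, 0, -31, 0, 0, 0, 0],
  [-1, 0, -32, 0, 0, 0, 0],
])

```text
clock: 11.65
position: [0.3596, -0.3639, 0.0336]
ee_rot: [2.988, -0.969, 0.002]
force: [-0.3, -0.4, -3.1]
width: 0.227
```

```bash
cat >> h.py <<'E'
def st():
    o=arm.observe(); R=Ro.from_rotvec(o["ee_rot"]); p=o["position"]
    d=np.array([.585,.811,0]); n=np.array([.811,-.585,0]); q=p-[.405,-.3,0]
    print("t %.2f mouth s %.1f n %.1f z %.1f yaw %.2f"%(o["clock"],-q@d*1000-95,q@n*1000,p[2]*1000,baryaw()[0]),"F tool",R.inv().apply(o["force"]).round(1),"M tool",R.inv().apply(o["ft_torque"]).round(2))
E
python3 -c "
from h import *
st()"
```

```text
t 11.65 mouth s -16.6 n 0.5 z 33.6 yaw 54.06 F tool [-0.1  0.5  3.1] M tool [-0.11 -0.11 -0.03]
```

>>> play_rows([
  [-1, 0, -2, 0, 0, 0, 0],
  [-1, 0, -3.5, 0, 0, 0, 0],
  [-1, 0, -5, 0, 0, 0, 0],
  [-1, 0, -6, 0, 0, 0, 0],
  [-1, 0, -6, 0, 0, 0, 0],
])

```text
clock: 12.15
position: [0.3632, -0.3589, 0.0336]
ee_rot: [2.988, -0.969, 0.002]
force: [-1.0, 0.0, -2.6]
width: 0.226
```

```bash
python3 -c "
from h import *
st()"
```

```text
t 12.15 mouth s -22.8 n 0.5 z 33.6 yaw 54.07 F tool [-0.8  0.6  2.5] M tool [-0.07 -0.04 -0.04]
```

>>> play_rows([
  [-1, 0, -1, 0, 0, 0, 0],
  [-1, 0, -2, 0, 0, 0, 0],
  [-1, 0, -3, 0, 0, 0, 0],
  [-1, 0, -4, 0, 0, 0, 0],
  [-1, 0, -4, 0, 0, 0, 0],
])

```text
clock: 12.65
position: [0.3656, -0.3555, 0.0336]
ee_rot: [2.988, -0.969, 0.002]
force: [-0.7, 0.1, -1.7]
width: 0.225
```

```bash
python3 -c "
from h import *
st()"
```

```text
t 12.65 mouth s -27.0 n 0.5 z 33.6 yaw 54.08 F tool [-0.6  0.3  1.7] M tool [-0.06 -0.08 -0.04]
```

>>> play_rows([
  [-1, 0, -1, 0, 0, 0, 0],
  [-1, 0, -2, 0, 0, 0, 0],
  [-1, 0, -3, 0, 0, 0, 0],
  [-1, 0, -3.5, 0, 0, 0, 0],
  [-1, 0, -3.5, 0, 0, 0, 0],
])

```text
clock: 13.15
position: [0.3678, -0.3525, 0.0336]
ee_rot: [2.988, -0.968, 0.002]
force: [0.4, 0.9, -3.3]
width: 0.229
```

```bash
python3 -c "
from h import *
st()"
```

```text
t 13.15 mouth s -30.6 n 0.5 z 33.6 yaw 54.09 F tool [-0.2 -1.   3.3] M tool [-0.15 -0.04 -0.01]
```

>>> play_rows([
  [-1, 0, -1, 0, 0, 0, 0],
  [-1, 0, -2, 0, 0, 0, 0],
  [-1, 0, -3, 0, 0, 0, 0],
  [-1, 0, -3.5, 0, 0, 0, 0],
  [-1, 0, -3.5, 0, 0, 0, 0],
])

```text
clock: 13.65
position: [0.3699, -0.3496, 0.0336]
ee_rot: [2.988, -0.968, 0.002]
force: [0.3, -0.4, -3.2]
width: 0.224
```

```bash
python3 -c "
from h import *
st()
p=cam('top'); W=cloud(p); d=np.array([-.585,-.811]); n=np.array([.811,-.585]); X=W[...,:2]-[.405,-.3]; s=X@d*1000; k=X@n*1000
m=(abs(k)<4)&(s>-60)&(s<20); i=np.argsort(s[m]); print([(int(a),int(b*1e3)) for a,b in zip(s[m][i],W[m][i][:,2])])"
```

```text
t 13.65 mouth s -34.2 n 0.5 z 33.6 yaw 54.10 F tool [0.4 0.1 3.2] M tool [-0.11 -0.13  0.01]
[(-59, 63), (-59, 57), (-57, 57), (-57, 61), (-57, 61), (-56, 63), (-56, 64), (-55, 61), (-54, 60), (-54, 63), (-52, 59), (-51, 56), (-50, 58), (-50, 60), (-50, 17), (-49, 59), (-48, 58), (-48, 57), (-46, 58), (-46, 61), (-46, 68), (-46, 63), (-46, 15), (-45, 69), (-45, 21), (-45, 62), (-44, 67), (-42, 63), (-42, 60), (-41, 62), (-40, 60), (-40, 61), (-39, 63), (-37, 55), (-36, 55), (-36, 56), (-34, 58), (-34, 60), (-34, 64), (-34, 66), (-32, 19), (-32, 64), (-32, 59), (-32, 66), (-31, 61), (-30, 64), (-30, 61), (-30, 66), (-30, 1), (-29, 65), (-28, 61), (-28, 64), (-28, 66), (-27, 0), (-27, 65), (-26, 67), (-25, 67), (-25, 59), (-24, 66), (-24, 0), (-23, 62), (-22, -2), (-21, 60), (-21, 61), (-21, 64), (-20, -1), (-20, 64), (-18, 62), (-18, 59), (-18, 61), (-17, 0), (-16, 59), (-16, 63), (-16, 60), (-15, 0), (-15, 60), (-14, 61), (-14, 63), (-13, 62), (-13, 67), (-12, 61), (-11, 62), (-11, -1), (-10, 61), (-10, 63), (-9, 66), (-9, 62), (-8, 64), (-8, 64), (-7, -3), (-6, 64), (-6, 60), (-5, 2
[... 1691 characters left out ...]
), (16, 269), (16, 510), (16, 263), (16, 270), (16, 253), (16, 257), (16, 258), (16, 65), (16, 510), (16, 275), (16, 253), (17, 304), (17, 510), (17, 511), (17, 267), (17, 300), (17, 255), (17, 285), (17, 269), (17, 289), (17, 308), (17, 67), (17, 508), (18, 507), (18, 293), (18, 63), (18, 307), (18, 60), (18, 302), (18, 317), (18, 272), (18, 271), (18, 276), (18, 310), (18, 257), (18, 301), (18, 291), (18, 303), (18, 322), (18, 315), (18, 283), (18, 311), (18, 308), (18, 288), (18, 284), (18, 268), (18, 297), (18, 293), (18, 510), (18, 511), (18, 272), (19, 512), (19, 303), (19, 507), (19, 294), (19, 508), (19, 275), (19, 309), (19, 310), (19, 63), (19, 65), (19, 313), (19, 275), (19, 511)]
```

>>> play_rows([
  [-1, 0, -1, 0, 0, 0, 0],
  [-1, 0, -2, 0, 0, 0, 0],
  [-1, 0, -3, 0, 0, 0, 0],
  [-1, 0, -3, 0, 0, 0, 0],
])

```text
clock: 14.1
position: [0.3717, -0.3471, 0.0335]
ee_rot: [2.988, -0.968, 0.002]
force: [0.0, 0.7, -2.6]
width: 0.225
```

```bash
python3 -c "
from h import *
st()"
```

```text
t 14.10 mouth s -37.4 n 0.6 z 33.5 yaw 54.11 F tool [-0.4 -0.6  2.6] M tool [-0.08 -0.02  0.01]
```

>>> play_rows([
  [-1, 0, -1, 0, 0, 0, 0],
  [-1, 0, -2, 0, 0, 0, 0],
  [-1, 0, -2.5, 0, 0, 0, 0],
  [-1, 0, -2.5, 0, 0, 0, 0],
])

```text
clock: 14.5
position: [0.3725, -0.3465, 0.0338]
ee_rot: [2.986, -0.969, 0.002]
force: [-4.3, -5.1, -1.0]
width: 0.225
```

```bash
python3 -c "
from h import *
st()"
```

```text
t 14.50 mouth s -38.3 n 0.8 z 33.8 yaw 54.04 F tool [-0.5  6.6  1. ] M tool [-1.47 -0.1  -0.1 ]
```

>>> play_rows([
  [-1, 0, -1.5, 0, 0, 0, 0],
  [-1, 0, -2.2, 0, 0, 0, 0],
  [-1, 0, -2.9, 0, 0, 0, 0],
  [-1, 0, -3.6, 0, 0, 0, 0],
  [-1, 0, -4.3, 0, 0, 0, 0],
  [-1, 0, -5, 0, 0, 0, 0],
  [-1, 0, -5, 0, 0, 0, 0],
])

```text
clock: 15.2
position: [0.3743, -0.3443, 0.0341]
ee_rot: [2.982, -0.97, 0.002]
force: [-4.5, -5.4, -1.6]
width: 0.227
```

```bash
python3 -c "
from h import *
st()"
```

```text
t 15.20 mouth s -41.1 n 1.0 z 34.1 yaw 53.96 F tool [-0.5  7.   1.6] M tool [-1.91 -0.16 -0.14]
```

>>> play_rows([
  [-1, 0, -2, 0.2, 0, 0, 0],
  [-1, 0, -2.6, 0.4, 0, 0, 0],
  [-1, 0, -3.2, 0.4, 0, 0, 0],
  [-1, 0, -3.8, 0.4, 0, 0, 0],
  [-1, 0, -4, 0.4, 0, 0, 0],
])

```text
clock: 15.7
position: [0.3752, -0.3432, 0.0339]
ee_rot: [2.979, -0.972, 0.002]
force: [-6.1, -7.3, -1.4]
width: 0.229
```

```bash
python3 -c "
from h import *
st(); print(baryaw())"
```

```text
t 15.70 mouth s -42.6 n 1.1 z 33.9 yaw 53.86 F tool [-0.6  9.5  1.4] M tool [-2.15 -0.3  -0.11]
(np.float64(53.85609995977652), array([-0.00121969, -0.00836015, -0.99996431]))
```

>>> play_rows([
  [-1, 2, -2.3, 0, 0.006, -0.003, -0.01],
  [-1, 6.3, -2.4, 0, 0.006, -0.003, -0.04],
  [-1, 12.7, -2.8, 0, 0.006, -0.003, -0.08],
  [-1, 19, -3.4, 0, 0.006, -0.003, -0.12],
  [-1, 25.3, -4.3, 0, 0.006, -0.003, -0.16],
  [-1, 31.5, -5.5, 0, 0.006, -0.003, -0.2],
])

```text
clock: 16.3
position: [0.4021, -0.3595, 0.0342]
ee_rot: [3.064, -0.671, -0.003]
force: [-7.2, -5.2, -1.4]
width: 0.222
```

```bash
cat >> h.py <<'E'
def st2(piv=(.4687,-.2116)):
    o=arm.observe(); p=o["position"]; q=p[:2]-piv; a=np.degrees(np.arctan2(q[1],q[0])); st()
    z=baryaw()[1]; X=Ro.from_rotvec(o["ee_rot"]).inv().apply([-z[1],z[0],0])
    print("r %.1f ang-theta %.3f yaw-theta %.3f"%(np.linalg.norm(q)*1000,np.radians(a+125.8),np.radians(baryaw()[0]-54.1)),"level ax,ay",X.round(4))
E
python3 -c "
from h import *
st2()"
```

```text
t 16.30 mouth s -45.1 n 32.5 z 34.2 yaw 65.30 F tool [-4.4  7.7  1.4] M tool [-1.98 -1.05 -0.27]
r 162.2 ang-theta 0.202 yaw-theta 0.195 level ax,ay [0.0049 0.0007 0.    ]
```

>>> play_rows([
  [-1, 4.5, -2, 0, 0.004, 0, -0.02],
  [-1, 9.4, -2.2, 0, 0.004, 0, -0.05],
  [-1, 17.4, -2.8, 0, 0.004, 0, -0.1],
  [-1, 25.3, -3.8, 0, 0.004, 0, -0.15],
  [-1, 33.1, -5.2, 0, 0.004, 0, -0.2],
  [-1, 40.8, -6.9, 0, 0.004, 0, -0.25],
  [-1, 48.5, -9.1, 0, 0.004, 0, -0.3],
  [-1, 56, -11.6, 0, 0.004, 0, -0.35],
  [-1, 63.4, -14.6, 0, 0.004, 0, -0.4],
])

```text
clock: 17.2
position: [0.4634, -0.3736, 0.0337]
ee_rot: [3.141, -0.048, -0.008]
force: [-5.7, -3.5, -1.2]
width: 0.224
```

```bash
python3 -c "
from h import *
st2()"
```

```text
t 17.20 mouth s -69.4 n 90.4 z 33.7 yaw 88.24 F tool [-5.6  3.6  1.2] M tool [-0.7  -1.41 -0.22]
r 162.1 ang-theta 0.592 yaw-theta 0.596 level ax,ay [ 0.0006  0.0053 -0.    ]
```

>>> play_rows([
  [-1, 4, -1.5, 0, 0, 0.004, -0.02],
  [-1, 9.4, -2, 0, 0, 0.004, -0.05],
  [-1, 17.4, -2.6, 0, 0, 0.004, -0.1],
  [-1, 25, -3.6, 0, 0, 0.004, -0.15],
  [-1, 30, -4.5, 0, 0, 0.004, -0.18],
  [-1, 33.5, -5.3, 0, 0, 0.004, -0.205],
  [-1, 34.5, -5.3, 0, 0, 0.004, -0.21],
  [-1, 34.5, -5.3, 0, 0, 0.004, -0.21],
])

```text
clock: 18.0
position: [0.497, -0.3722, 0.0339]
ee_rot: [3.126, 0.279, -0.003]
force: [-3.1, -6.2, -0.7]
width: 0.225
```

```bash
python3 -c "
from h import *
st2()
p=cam('top');cv2.imwrite('pics/s3.png',cv2.resize(p['img'][230:350,380:540],None,fx=4,fy=4))"
```

```text
t 18.00 mouth s -90.2 n 116.8 z 33.9 yaw 100.19 F tool [-4.1  5.5  0.8] M tool [-1.39 -1.04 -0.2 ]
r 163.1 ang-theta 0.799 yaw-theta 0.804 level ax,ay [0.0033 0.0025 0.    ]
```

View pics/s3.png

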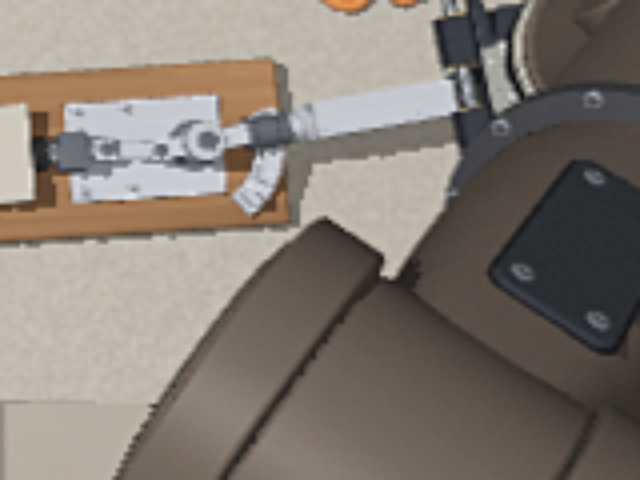

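>>> play_rows([
  [-1, 1.5, -1, 0, 0, 0, 0],
  [-1, 3, -1, 0, 0, 0, -0.01],
  [-1, 3, -1, 0, 0, 0, -0.01],
  [-1, 3, -1, 0, 0, 0, -0.01],
])

```text
clock: 18.45
position: [0.4976, -0.3733, 0.034]
ee_rot: [3.122, 0.29, -0.007]
force: [-5.4, -7.2, -1.2]
width: 0.227
```

```bash
python3 -c "
from h import *
st2()"
```

```text
t 18.45 mouth s -89.7 n 118.0 z 34.0 yaw 100.63 F tool [-6.7  6.   1.2] M tool [-1.29 -1.62 -0.18]
r 164.3 ang-theta 0.801 yaw-theta 0.812 level ax,ay [0.0056 0.0051 0.    ]
```

>>> play_rows([
  [-1, 0, 0, 0, 0.004, 0.004, 0.006],
  [-1, 0, 0, 0, 0.005, 0.005, 0.008],
  [-1, 0, 2, 0.3, 0.005, 0.005, 0.008],
  [-1, 0, 5, 0.3, 0.005, 0.005, 0.008],
  [-1, 0, 9, 0.3, 0.005, 0.005, 0.008],
  [-1, 0, 12, 0.3, 0.005, 0.005, 0.008],
  [-1, 0, 12, 0.3, 0.005, 0.005, 0.008],
])

```text
clock: 19.15
position: [0.4995, -0.3857, 0.0337]
ee_rot: [3.128, 0.278, -0.001]
force: [-3.6, -0.8, -2.5]
width: 0.224
```

```bash
python3 -c "
from h import *
st2()"
```

```text
t 19.15 mouth s -80.8 n 126.8 z 33.7 yaw 100.15 F tool [-3.7  0.1  2.5] M tool [ 0.13 -0.87 -0.2 ]
r 176.8 ang-theta 0.800 yaw-theta 0.804 level ax,ay [0.0008 0.0005 0.    ]
```

>>> play_rows([
  [-1, -0.7, 2, 0, 0, 0, 0],
  [-1, -0.7, 5, 0, 0, 0, 0],
  [-1, -0.7, 9, 0, 0, 0, 0],
  [-1, -0.7, 13, 0, 0, 0, 0],
  [-1, -0.7, 17, 0, 0, 0, 0],
  [-1, -0.7, 21, 0, 0, 0, 0],
  [-1, -0.7, 24, 0, 0, 0, 0],
  [-1, -0.7, 25, 0, 0, 0, 0],
])

```text
clock: 19.95
position: [0.5035, -0.4111, 0.0338]
ee_rot: [3.128, 0.277, 0.0]
force: [-0.5, 0.3, -3.2]
width: 0.227
```

```bash
python3 -c "
from h import *
st2()"
```

```text
t 19.95 mouth s -62.5 n 144.8 z 33.8 yaw 100.13 F tool [-0.4 -0.4  3.2] M tool [ 0.11 -0.23 -0.08]
r 202.5 ang-theta 0.797 yaw-theta 0.803 level ax,ay [ 0.0015  0.0001 -0.    ]
```

```bash
python3 - <<'E'
from h import *
W=np.load("top0.npy")
for y in(-.44,-.47,-.5,-.53,-.56,-.6,-.65):
    print(y,[ (x,np.round(np.nanmax(np.where((abs(W[...,0]-x)<.015)&(abs(W[...,1]-y)<.012),W[...,2],-9)),3)) for x in(.3,.4,.45,.5,.55,.6)])
print(W[260:330:20,500:640:20].round(2).tolist())
E
```

```text
-0.44 [(0.3, np.float64(0.005)), (0.4, np.float64(0.006)), (0.45, np.float64(0.008)), (0.5, np.float64(0.007)), (0.55, np.float64(0.007)), (0.6, np.float64(0.525))]
-0.47 [(0.3, np.float64(0.005)), (0.4, np.float64(0.007)), (0.45, np.float64(0.006)), (0.5, np.float64(0.006)), (0.55, np.float64(0.005)), (0.6, np.float64(0.475))]
-0.5 [(0.3, np.float64(0.002)), (0.4, np.float64(0.005)), (0.45, np.float64(0.003)), (0.5, np.float64(0.003)), (0.55, np.float64(0.004)), (0.6, np.float64(0.004))]
-0.53 [(0.3, np.float64(0.322)), (0.4, np.float64(0.334)), (0.45, np.float64(0.339)), (0.5, np.float64(0.345)), (0.55, np.float64(0.347)), (0.6, np.float64(0.353))]
-0.56 [(0.3, np.float64(-9.0)), (0.4, np.float64(-9.0)), (0.45, np.float64(-9.0)), (0.5, np.float64(-9.0)), (0.55, np.float64(-9.0)), (0.6, np.float64(-9.0))]
-0.6 [(0.3, np.float64(-9.0)), (0.4, np.float64(-9.0)), (0.45, np.float64(-9.0)), (0.5, np.float64(-9.0)), (0.55, np.float64(-9.0)), (0.6, np.float64(-9.0))]
-0.65 [(0.3, np.float64(-9.0)), (0.4, np.float64(-9.0)), (0.45, np.float64(-9.0)), (0.5, np.float64(-9.0)), (0.55, np.float64(-9.0)), (0.6, np.float64(-9.0))]
[[[0.49, -0.4, 0.0], [0.49, -0.45, 0.0], [0.5, -0.54, -0.08], [0.49, -0.54, 0.03], [0.48, -0.54, 0.13], [0.47, -0.54, 0.21], [0.46, -0.54, 0.28]], [[0.44, -0.4, -0.0], [0.44, -0.45, -0.0], [0.44, -0.54, -0.08], [0.44, -0.54, 0.03], [0.43, -0.54, 0.12], [0.43, -0.54, 0.2], [0.42, -0.54, 0.27]], [[0.39, -0.4, 0.0], [0.39, -0.45, 0.0], [0.39, -0.54, -0.09], [0.39, -0.54, 0.02], [0.39, -0.54, 0.12], [0.39, -0.54, 0.2], [0.39, -0.54, 0.27]], [[0.34, -0.4, 0.0], [0.34, -0.45, -0.0], [0.34, -0.54, -0.1], [0.34, -0.54, 0.02], [0.34, -0.54, 0.11], [0.34, -0.54, 0.19], [0.35, -0.54, 0.27]]]
```

>>> play_rows([
  [-1, -0.2, 2, 0, 0, 0, 0],
  [-1, -0.2, 5, 0, 0, 0, 0],
  [-1, -0.2, 9, 0, 0, 0, 0],
  [-1, -0.2, 13, 0, 0, 0, 0],
  [-1, -0.2, 17, 0, 0, 0, 0],
  [-1, -0.2, 20, 0, 0, 0, 0],
  [-1, -0.2, 20, 0, 0, 0, 0],
])

```text
clock: 20.65
position: [0.5069, -0.4316, 0.0339]
ee_rot: [3.127, 0.276, 0.0]
force: [-0.1, -0.3, -3.0]
width: 0.228
```

```bash
cat > look.py <<'E'
from h import *
import sys
st2()
W0=np.load("top0.npy"); P=W0[(W0[...,1]<-.52)&(W0[...,2]>.02)&(W0[...,2]<.2)&(W0[...,0]>.35)&(W0[...,0]<.6)]; print("wall y",np.percentile(P[:,1],[5,50,95]).round(4))
p=cam('top');W=cloud(p)
a=np.radians(-80); d=np.array([np.cos(a),np.sin(a)]); n=np.array([-d[1],d[0]]); X=W[...,:2]-[.4687,-.2116]; s=X@d*1000;k=X@n*1000
for b in range(66,200,4):
    m=(s>b)&(s<b+4)&(abs(k)<20)&(W[...,2]>.045)&(W[...,2]<.08)
    if m.sum()>1: print(b+2,m.sum(),"w %.0f mid %.1f z %.3f"%(np.ptp(k[m]),k[m].mean(),np.median(W[m][:,2])),end="; ")
cv2.imwrite(sys.argv[1],cv2.resize(p['img'][230:330,400:560],None,fx=4,fy=4,interpolation=cv2.INTER_CUBIC))
E
python3 look.py pics/s4.png
```

```text
t 20.65 mouth s -47.9 n 159.6 z 33.9 yaw 100.09 F tool [-0.1  0.3  3. ] M tool [-0.01 -0.04 -0.  ]
r 223.3 ang-theta 0.797 yaw-theta 0.803 level ax,ay [ 0.0022 -0.0001  0.    ]
wall y [-0.5405 -0.5387 -0.5368]
68 10 w 18 mid -2.6 z 0.061; 72 8 w 10 mid -0.3 z 0.058; 76 8 w 10 mid -0.6 z 0.057; 80 8 w 9 mid -1.2 z 0.057; 84 5 w 7 mid -0.1 z 0.055; 88 11 w 10 mid 0.1 z 0.055; 92 9 w 10 mid -1.7 z 0.058; 96 6 w 8 mid -0.6 z 0.057; 100 9 w 10 mid -0.0 z 0.057; 104 8 w 10 mid -0.6 z 0.057; 108 8 w 10 mid -1.6 z 0.058; 112 4 w 8 mid 0.8 z 0.055; 116 12 w 11 mid -0.1 z 0.057; 120 7 w 11 mid 0.4 z 0.058; 124 8 w 10 mid -1.0 z 0.057; 128 21 w 22 mid 2.3 z 0.060; 132 16 w 20 mid -1.0 z 0.063; 136 18 w 20 mid 0.5 z 0.064; 140 13 w 22 mid 2.6 z 0.064; 144 17 w 22 mid 1.0 z 0.063; 148 17 w 21 mid 1.4 z 0.063; 152 13 w 20 mid 0.9 z 0.063; 156 16 w 19 mid -0.3 z 0.063; 160 14 w 22 mid 2.1 z 0.064; 164 18 w 21 mid 0.5 z 0.064; 168 13 w 20 mid 2.3 z 0.063; 172 13 w 19 mid 0.2 z 0.062; 176 20 w 20 mid 1.8 z 0.063; 180 13 w 21 mid 0.2 z 0.063; 184 18 w 20 mid 0.4 z 0.064; 188 16 w 22 mid 1.7 z 0.064; 192 13 w 21 mid 2.0 z 0.064; 196 19 w 21 mid -0.1 z 0.064; 200 13 w 20 mid 0.6 z 0.063;
```

View pics/s4.png

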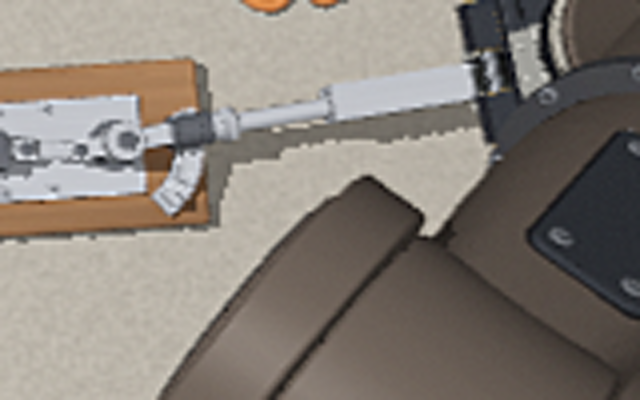

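>>> play_rows([
  [-1, 0, 2, 0, 0.001, 0, 0],
  [-1, 0, 5, 0, 0.002, 0, 0],
  [-1, 0, 7, 0, 0.002, 0, 0],
  [-1, 0, 8, 0, 0.002, 0, 0],
  [-1, 0, 8, 0, 0.002, 0, 0],
  [-1, 0, 8, 0, 0.002, 0, 0],
])

```text
clock: 21.3
position: [0.5082, -0.4389, 0.0338]
ee_rot: [-3.129, -0.277, 0.0]
force: [-0.5, -0.3, -1.5]
width: 0.223
```

```bash
python3 look.py pics/s5.png
```

```text
t 21.30 mouth s -42.7 n 165.0 z 33.8 yaw 100.11 F tool [-0.5  0.2  1.5] M tool [-0.02 -0.06  0.01]
r 230.7 ang-theta 0.797 yaw-theta 0.803 level ax,ay [-0.0005  0.     -0.    ]
wall y [-0.5405 -0.5387 -0.5368]
68 12 w 18 mid -0.4 z 0.060; 72 6 w 12 mid -1.4 z 0.056; 76 10 w 10 mid -0.8 z 0.057; 80 7 w 9 mid -0.8 z 0.057; 84 9 w 10 mid -0.8 z 0.056; 88 7 w 10 mid -0.4 z 0.057; 92 8 w 10 mid -1.3 z 0.056; 96 8 w 8 mid -0.2 z 0.058; 100 8 w 10 mid -0.2 z 0.056; 104 7 w 10 mid -1.6 z 0.058; 108 9 w 11 mid -0.5 z 0.055; 112 7 w 10 mid 0.7 z 0.057; 116 9 w 10 mid 0.8 z 0.058; 120 7 w 10 mid -1.3 z 0.056; 124 9 w 10 mid -0.9 z 0.057; 128 5 w 7 mid -0.3 z 0.055; 136 22 w 21 mid 1.4 z 0.057; 140 23 w 22 mid 2.7 z 0.062; 144 17 w 22 mid 0.6 z 0.064; 148 16 w 21 mid 0.0 z 0.064; 152 13 w 20 mid 2.0 z 0.063; 156 16 w 22 mid 1.5 z 0.064; 160 17 w 22 mid 0.9 z 0.064; 164 16 w 21 mid 0.1 z 0.064; 168 14 w 20 mid 2.2 z 0.063; 172 16 w 22 mid 0.8 z 0.064; 176 12 w 20 mid 0.6 z 0.064; 180 21 w 21 mid 1.7 z 0.063; 184 13 w 20 mid 1.2 z 0.064; 188 16 w 22 mid 1.0 z 0.064; 192 16 w 21 mid 0.7 z 0.063; 196 13 w 20 mid 1.2 z 0.065; 200 14 w 20 mid 1.7 z 0.064;
```

>>> play_rows([
  [-1, 0, 0, -3, 0, 0, 0],
  [-1, 0, 0, -10, 0, 0, 0],
  [-1, 0, 0, -22, 0, 0, 0],
  [-1, 0, 0, -40, 0, 0, 0],
  [-1, 0, 0, -65, 0, 0, 0],
  [-1, 0, 0, -90, 0, 0, 0],
  [-1, 0, 0, -112, 0, 0, 0],
  [-1, 0, 0, -124, 0, 0, 0],
  [-1, 0, 0, -127, 0, 0, 0],
  [-1, 0, 0, -127, 0, 0, 0],
])

```text
clock: 22.35
position: [0.5083, -0.4388, 0.1609]
ee_rot: [-3.129, -0.277, -0.0]
force: [0.5, -0.4, -2.3]
width: 0.227
```

```bash
python3 - <<'E'
from h import *
go(.42,0,.165,70)
go(.4748,.3516,.165,42.3)
p=cam('top');W=cloud(p)
a=np.radians(-80); d=np.array([np.cos(a),np.sin(a)]); n=np.array([-d[1],d[0]]); X=W[...,:2]-[.4687,-.2116]; s=X@d*1000;k=X@n*1000
m=(s>75)&(s<140)&(abs(k)<20)&(W[...,2]>.045)&(W[...,2]<.07); print("stub",m.sum(),axis(W[m],[0,-1])[:4])
E
```

```text
row [  -9.8 -447.5   -3.9] [-5.000e-04 -2.000e-04  5.256e-01] t 22.35 pos [ 0.5083 -0.4388  0.1609] F [ 0.5 -0.4 -2.3] M [-0.05  0.03 -0.03] w 0.227
row [ 105.9 -784.    -3.8] [-5.0000e-04 -1.0000e-04  1.0091e+00] t 22.35 pos [ 0.5083 -0.4388  0.1609] F [ 0.5 -0.4 -2.3] M [-0.05  0.03 -0.03] w 0.227
stub 105 (array([ 485.8494, -312.2444], dtype=float32), array([ 0.19242062, -0.98131251]), np.float64(-78.90591723517304), array([-26.33686396,  27.13033824]))
```

>>> play_rows([
  [-1, 0, -12, 0, 0, 0, 0.02],
  [-1, -1, -40, -2, 0, 0, 0.05],
  [-1, -1, -80, -4, 0, 0, 0.1],
  [-1, -2, -123, -4, 0, 0, 0.16],
  [-1, -3, -168, -4, 0, 0, 0.22],
  [-1, -4, -213, -4, 0, 0, 0.28],
  [-1, -6, -260, -4, 0, 0, 0.34],
  [-1, -7, -307, -4, 0, 0, 0.4],
  [-1, -8, -354, -4, 0, 0, 0.46],
  [-1, -9, -400, -4, 0, 0, 0.52],
])

```text
clock: 23.4
position: [0.427, -0.0438, 0.1639]
ee_rot: [-3.093, 0.541, 0.004]
force: [1.2, 0.3, -2.7]
width: 0.223
```

```bash
python3 -c "
from h import *
go(.4748,.3516,.165,42.3)"
```

```text
row [ -89.1 -388.2   -0.5] [-3.000e-04  2.700e-03  4.865e-01] t 23.4 pos [ 0.427  -0.0438  0.1639] F [ 1.2  0.3 -2.7] M [ 0.03 -0.03 -0.06] w 0.223
```

>>> play_rows([
  [-1, -5, -20, 0, 0, 0, 0.03],
  [-1, -15, -65, 0, 0, 0, 0.08],
  [-1, -25, -110, 0, 0, 0, 0.14],
  [-1, -36, -157, 0, 0, 0, 0.2],
  [-1, -47, -204, 0, 0, 0, 0.26],
  [-1, -58, -251, 0, 0, 0, 0.33],
  [-1, -68, -298, 0, 0, 0, 0.4],
  [-1, -78, -342, 0, 0, 0, 0.45],
  [-1, -86, -374, 0, 0, 0, 0.48],
  [-1, -89, -388, 0, 0, 0, 0.486],
])

```text
clock: 24.4
position: [0.4726, 0.3556, 0.163]
ee_rot: [2.876, -1.265, -0.006]
force: [-0.3, 0.5, -2.5]
width: 0.232
```

>>> play_rows([
  [-1, 0, 0, 0, 0, 0, 0],
  [-1, 0, 0, 0, 0, 0, 0],
  [-1, 0, 0, 0, 0, 0, 0],
])

```text
clock: 24.7
position: [0.4725, 0.3535, 0.1629]
ee_rot: [2.873, -1.267, -0.007]
force: [0.6, -0.0, -2.9]
width: 0.222
```

```bash
python3 -c "
from h import *
go(.4748,.3516,.034,42.3); print(baryaw())
p=cam('top');cv2.imwrite('pics/r1.png',cv2.resize(p['img'][200:320,130:290],None,fx=3.5,fy=3.5))"
```

```text
row [  3.4  -0.8 128.8] [0.0029 0.0034 0.0018] t 24.7 pos [0.4725 0.3535 0.1629] F [ 0.6 -0.  -2.9] M [-0.11  0.05  0.01] w 0.222
(np.float64(42.40457060953693), array([-4.41390687e-03,  5.21966064e-04, -9.99990122e-01]))
```

View pics/r1.png

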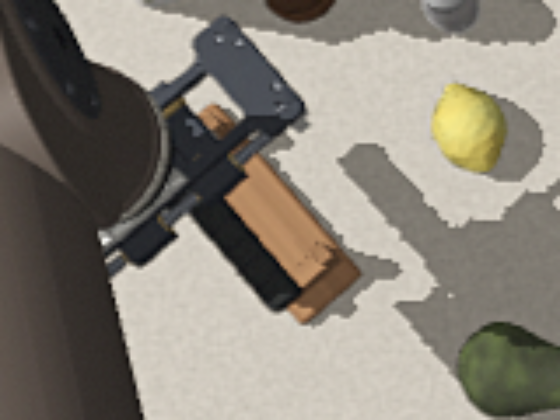

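>>> play_rows([
  [-1, 2, -0.8, 5, 0.003, 0.003, 0.002],
  [-1, 3.4, -0.8, 20, 0.003, 0.003, 0.002],
  [-1, 3.4, -0.8, 40, 0.003, 0.003, 0.002],
  [-1, 3.4, -0.8, 60, 0.003, 0.003, 0.002],
  [-1, 3.4, -0.8, 75, 0.003, 0.003, 0.002],
  [-1, 3.4, -0.8, 85, 0.003, 0.003, 0.002],
  [-1, 3.4, -0.8, 90, 0.003, 0.003, 0.002],
  [-1, 3.4, -0.8, 90, 0.003, 0.003, 0.002],
])

```text
clock: 25.55
position: [0.4753, 0.3511, 0.0728]
ee_rot: [-2.872, 1.272, 0.0]
force: [0.4, 0.5, -2.8]
width: 0.226
```

```bash
python3 -c "
from h import *
go(.4748,.3516,.0345,42.3); print(baryaw())"
```

```text
row [-0.7  0.1 38.3] [-0.0002  0.0003 -0.0012] t 25.55 pos [0.4753 0.3511 0.0728] F [ 0.4  0.5 -2.8] M [-0.04  0.12 -0.02] w 0.226
(np.float64(42.233928360822276), array([-9.81656819e-05,  3.33191856e-04, -9.99999940e-01]))
```

>>> play_rows([
  [-1, -0.4, 0, 4, 0, 0, 0],
  [-1, -0.7, 0, 10, 0, 0, 0],
  [-1, -0.7, 0, 17, 0, 0, 0],
  [-1, -0.7, 0, 24, 0, 0, 0],
  [-1, -0.7, 0, 30, 0, 0, 0],
  [-1, -0.7, 0, 34, 0, 0, 0],
  [-1, -0.7, 0, 37, 0, 0, 0],
  [-1, -0.7, 0, 38, 0, 0, 0],
  [-1, -0.7, 0, 38.5, 0, 0, 0],
])

```text
clock: 26.45
position: [0.4749, 0.3517, 0.0343]
ee_rot: [-2.872, 1.272, 0.0]
force: [-0.4, 0.6, -2.7]
width: 0.227
```

```bash
python3 -c "
from h import *
go(.4748,.3516,.0335,42.3)"
```

```text
row [0.  0.1 0.8] [-0.0001  0.0003 -0.0011] t 26.45 pos [0.4749 0.3517 0.0343] F [-0.4  0.6 -2.7] M [-0.02  0.08 -0.02] w 0.227
```

>>> play_rows([
  [-1, 0, 0, 0.8, 0, 0, 0],
  [-1, 0, 0, 1, 0, 0, 0],
  [0.3, 0, 0, 1, 0, 0, 0],
  [0.6, 0, 0, 1, 0, 0, 0],
  [1, 0, 0, 1, 0, 0, 0],
  [1, 0, 0, 1, 0, 0, 0],
  [1, 0, 0, 1, 0, 0, 0],
  [1, 0, 0, 1, 0, 0, 0],
  [1, 0, 0, 1, 0, 0, 0],
  [1, 0, 0, 1, 0, 0, 0],
])

```text
clock: 27.45
position: [0.4748, 0.3516, 0.0333]
ee_rot: [-2.872, 1.272, 0.0]
force: [1.0, -0.4, -0.0]
width: 0.873
```

>>> play_rows([
  [1, 0, 0, 0, 0, 0, 0],
  [1, 0, 0, 0, 0, 0, 0],
  [1, 0, 0, 0, 0, 0, 0],
  [1, 0, 0, 0, 0, 0, 0],
  [1, 0, 0, 0, 0, 0, 0],
])

```text
clock: 27.95
position: [0.4749, 0.3517, 0.0333]
ee_rot: [-2.872, 1.272, 0.0]
force: [-0.0, -0.0, -0.6]
width: 1.001
```

Next I'll raise the gripper clear and move it back towards the start so the cameras can see.

>>> play_rows([
  [1, 0, 0, -5, 0, 0, 0],
  [1, 0, 0, -20, 0, 0, 0],
  [1, 0, 0, -45, 0, 0, 0],
  [1, 0, 0, -75, 0, 0, 0],
  [1, 0, 0, -105, 0, 0, 0],
  [1, 0, 0, -135, 0, 0, 0],
  [1, 0, 0, -160, 0, 0, 0],
  [1, 0, 0, -167, 0, 0, 0],
])

```text
clock: 28.75
position: [0.4764, 0.3522, 0.2043]
ee_rot: [-2.867, 1.27, -0.003]
force: [0.7, -0.6, 0.6]
width: 1.001
```

>>> play_rows([
  [1, -5, 10, 0, 0, 0, -0.05],
  [1, -20, 25, 0, 0, 0, -0.15],
  [1, -45, 40, 0, 0, 0, -0.3],
  [1, -75, 52, 0, 0, 0, -0.45],
  [1, -110, 60, 0, 0, 0, -0.6],
  [1, -145, 65, 0, 0, 0, -0.75],
  [1, -180, 65, 0, 0, 0, -0.9],
  [1, -215, 62, 0, 0, 0, -1.05],
  [1, -245, 58, 0, 0, 0, -1.2],
  [1, -270, 55, 0, 0, 0, -1.3],
])

```text
clock: 29.75
position: [0.2527, 0.5164, 0.2041]
ee_rot: [-3.051, -0.735, -0.007]
force: [0.0, 0.2, -0.5]
width: 0.999
```

```bash
cat > fin.py <<'E'
from h import *
for n in("top","scene"):
    p=cam(n); W=cloud(p); cv2.imwrite(f"pics/{n}9.png",p["img"])
    P=sel(W,.36,.58,.24,.45,.0605,.067)
    if len(P)>50:
        c,d,a,s,nn=axis(P,[1,1]); print(n,"bar yaw",a.round(1),s.round(1),nn.round(1),"mid",(c+d*s.mean()).round(1),"z",np.median(P[:,2]).round(4))
    P=sel(W,.4,.56,-.36,-.2,.045,.075); r=np.linalg.norm(P[:,:2]-PIV,axis=1); c,d,a,s,nn=axis(P[r>.08],[0,-1]); print("stub yaw",a.round(1),s)
p=cam("top"); im=p["img"]
o=np.zeros((400,800,3),np.uint8); o[:,:400]=cv2.resize(im[210:310,150:250],(400,400)); o[:,400:]=cv2.resize(im[225:325,385:485],(400,400)); cv2.imwrite("pics/fin.png",o)
o=arm.observe(); print(o["clock"],o["position"],o["force"])
E
python3 fin.py
```

```text
top bar yaw 42.1 [-92.2  93.6] [-11.   10.9] mid [476.5 352.6] z 0.0638
stub yaw -80.2 [-23.61638063  23.22472108]
scene bar yaw 42.0 [-88.4  96.7] [-11.   11.3] mid [474.7 347.6] z 0.0626
stub yaw -78.8 [-25.33426686  26.3024884 ]
29.9 [0.25284755 0.51607391 0.20377249] [0.28401083 0.12706921 0.55948236]
```

View pics/fin.png

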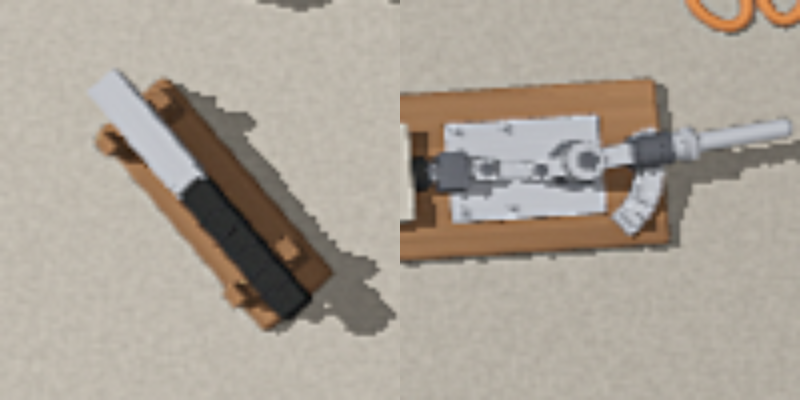

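The bar (left crop, ends about (105,82) and (295,305)) lies in both notches, centred on the rest. The lever (right crop, tip about (790,128)) is at the far end of the quadrant with the bumper against the stone.

```bash
python3 -c "
from cell import arm
print(arm.sign_off())"
```

```text
the job is handed in; nothing more can be done
None
```

The whetstone is clamped and the bar is back in its rest. I handed the job in at about 30 s of robot time, and the hand-in reports no verdict.

**What I did:**
- **Pressing on:** I slipped the bar over the stub and felt the nut at about 6.6 N. I pressed on to about 9.5 N, some 4.3 mm of sleeve travel.
- **Swing:** I kept the bar pressed on while swinging the lever to its stop. The forces read at the end of each move stayed below about 10 N.
- **Draw-off:** I drew the bar straight off, with about 7 mm estimated between its rubber end and the side wall. I then laid it in both notches of the rest.

**What the last checks showed:**
- **Lever:** by the arm's measured pose it was at about 0.80 rad against its stop, and it stayed there when pushed a little harder. After the bar came off, the two cameras put the stub at -80.2° and -78.8°, about 46–47° from its open position (0.80 rad is 46°).
- **Bar:** it lies within about 2 mm of where it started and points the same way (42°). Its top is at about 63 mm, as it should be. It looks centred on the rest.
- **Robot:** clear of everything, with forces near zero.

**What I could not confirm:**
- **Camera disagreement:** the two cameras disagree by about 4–5 mm in y throughout. This did not affect the fit.
- **Bumper squeeze:** I did not measure it. The picture shows the bumper against the stone, and I take the squeeze from the lever being at its stop.
- **Other objects:** I did not re-measure them. The moves stayed clear of them.

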